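Free a seized wing nut and take the brass setting out of its holder

ROBOT

A 7-joint arm with a two-finger parallel gripper is mounted at the origin on the work surface. World frame = base frame: x ahead of the robot, y to its left, z up, the work surface at z = 0. Lengths are in m, angles in rad, forces in N, time in s.
With the tool pointing down it reaches from about 0.425 to 0.95 m from the base axis. Payload 4.7 kg.
Tool frame: the origin (TCP) lies between the finger pads; the fingertips stand 25 mm ahead of it and the grasp point (between the pads) lies 6 mm ahead of it; x points along the fingers, z is the direction in which the jaws open and shut, and the axes are right-handed (so a half turn about x gives the same grasp; the last joint's range is limited). The gripper opens to 85 mm and grips with 20 to 120 N. Pads are 22 mm wide; open, the fingers measure 114 mm over their backs; the gripper's body (76 mm by 85 mm) begins 54 mm behind the grasp point. The pads swing forward as they close: fully open they stand 13 mm farther back than shut.
Start: joints at [1.18, 0.469, -0.049, 1.532, 0.024, 1.141, -0.082], TCP at [0.239, -0.631, 0.232] pointing down, gripper open.
Joint ranges: [-2.59, 2.59], [-0.33, 1.99], [-1.39, 1.29], [0.1, 2.45], [-1.04, 4.18], [0.21, 1.99], [-2.66, 2.66]. Speed limits (rad/s): [2.57, 2.57, 3.14, 3.14, 3.14, 3.14, 3.14].

INTERFACE

Orientations are given as a 3x3 rotation matrix whose columns are the frame's x, y, z axes.
In Python, from rig import * gives the robot as it stands. Calls block until the motion is done:
- movep(position, orientation): joint-space move of the TCP to a pose.
- move_l(position, attitude=None, feed=0.15, until_force=None): straight line of the TCP; attitude=None keeps the orientation; feed is the mean speed in m/s. With until_force (N) it stops when the force on the tool has changed by that much, and returns True; else False.
- move_joints(angles): joint-space move.
- command_gripper(opening, newtons=None): finger opening in m; newtons is the grip in N (None keeps the last); returns when the fingers have stopped.
- sleep(seconds).
- inverse_kinematics(position, orientation): joint angles nearest the present ones, or None.
- sense(): the state.
- camera(name): name is "scene" or "top" or "wrist"; returns (picture, depth): 480x640x3 uint8, red, green, blue; 480x640 float32, m along the optical axis (not along the pixel's ray), 0 where there is no reading.
- camera_params(name): a dict with "K" (3x3 intrinsics, pixels), "position" and "rotation" of the camera in the world; the wrist camera has in their place "tool_from_camera" (4x4, takes a point from camera to tool coordinates, whose origin is the TCP and whose axes are the tool frame's). Camera axes: x right, y down, z forward; pixel columns grow to the right and rows downward; lengths in m; the calibration is good to about 2 mm. A picture is of the moment at which its call begins: read the wrist's pose just before it. camera_params takes no time and is no camera call.
A pose or a line that the arm cannot do raises Unreachable and nothing moves.
- finish_job(): hands the job in, once; it reports no verdict.
The state is a dict: "time_s": time; "joint_pos": joint angles; "qd": joint speeds; "joint_efforts": joint torques, N m; "position": TCP position; "tcp_rot": TCP orientation; "wrist_force": force on the tool from outside, world axes, zero at the start; "ft_torque": the same for the moment, N m; "finger_gap": finger opening in m.
Only numpy, scipy, OpenCV 4.12 (cv2) and the standard library are available. Lean on these libraries where they do the work, as an engineer would, in place of code of your own. Each camera call takes 0.05 s, during which the arm holds its last target. There are 200 camera calls.

TASK

The orange wing nut on the black work-holder is seized. Without forcing it - its stud shears if twisted too hard - rock it back and forth in small arcs until it breaks free, then turn it counter-clockwise (seen from above) so that the steel hold-down swings at least 60 degrees clear of the brass setting. Lift the setting out and stand it upright on the floor of the green tray without dropping it, let go, and leave everything else on the bench where it is.

Things in the scene. Friction and masses are not known exactly. Their poses are not given: they have to be found in the camera images.
- holder: black work-holder fixed to the bench, a block 80 (its x) x 150 (its y) x 20 mm high; origin at the centre of its underside, z up. The vertical stud stands at its y = +33 mm, the nest for the setting at its y = -33 mm. Nothing on the holder but the wing nut and the setting's stone stands higher than 55 mm.
- nest (a point): centre of the nest floor on the holder, 20 mm above the bench: a low round rim 4 mm high and about 48 mm inside, in which the setting's foot disc lies with about 2 mm of play
- wing (a point): centre of the orange wing nut on the stud's axis, 70 mm above the bench: an upright flat bar 10 mm thick (its x), 46 mm long (its y), 28 mm high (z from 56 to 84 mm), gripped from above across its 10 mm thickness. The point turns with the wing; at the start its y axis is within a few degrees of the holder's y axis.
- hold_down_tip (a point): end of the steel hold-down bar (14 mm wide, 6 mm thick, underside 27.5 mm above the bench), 51 mm from the stud's axis; at the start it lies over the edge of the setting's foot disc and keeps the setting from being lifted; it turns with the stud
- stud (a joint): angle of stud and hold-down, rad, 0 = pointing at the nest, + = counter-clockwise from above, end stop 1.35; 0.13 N m friction. Seized at first: play of only 0.02 to 0.31 rad each way between firm stops, off-centre, new every run. It gives a little at the counter-clockwise end, then at the clockwise end, then both again; after these 4 ends it turns freely counter-clockwise, never far clockwise.
- twist (a joint): elastic twist of the stud, rad: wing angle minus stud angle, counter-clockwise +, 0 when nothing bears on the wing. A spring of 3.0 N m per rad: 0.04 rad is just the friction. Beyond 0.15 rad (0.45 N m) either way the stud shears. At a stop the twist and the torque rise well above the friction while the stud no longer follows.
- setting: brass jewellery setting, 120 g: round foot disc 44 mm across and 6 mm thick, with a round collar 24 mm across and 26 mm high on its centre (top 32 mm above its underside), and a blue stone 5 mm higher; origin at the centre of its underside, z up. Grip it by the collar.
- green_tray: green open tray fixed to the bench, 130 x 130 mm, 28 mm high, walls and floor 5 mm thick; origin at the centre of its underside. It stands left or right of the holder.
- grey_tray: grey open tray of the same size, fixed, on the other side; not to be used
- copper_setting: copper setting of the same shape without a stone, standing in the grey tray: leave alone
- pliers: pliers with red handles, 150 mm long, lying on the bench beyond the holder: leave alone
- screwdriver: yellow screwdriver lying on the bench between robot and holder: leave alone
- brush: lime green brush lying on the bench between robot and holder: leave alone
- bead_jar: small jar 52 mm across, 70 mm high, beyond the holder: leave alone
- bead_dish: white dish 70 mm across, 22 mm high, beyond the holder: leave alone
- ring_mandrel_weight: steel weight 44 mm across, 35 mm high, beyond the holder: leave alone
Not all that is in view belongs to the job. Of the things like the green_tray, leave any that is brown or purple; of the rest the larger one is meant.

How it is judged:
By the outcome, as a careful person would: the job done as asked, in the order asked, and still so for the second after the job is handed in, with the robot touching nothing.
It also fails if it takes over 72 s, if anything falls off the work surface, if the arm or the gripper's body presses on something with over 40 N, if the wrist force passes 120 N, or if a joint passes its speed limit or range.

## Working session

There is one attempt and no reset: what is moved stays moved. The work goes in short steps, each a Python script; the robot and the scene stay as the last script left them, time stands still between calls to the robot, and variables do not carry over. Pictures are saved under pics/ and viewed, about 8 in all and at most 12, crops included, and the job is handed in when it is done.

```bash
ls; mkdir -p pics; python3 - <<'E'
from rig import *
import cv2,numpy as np
np.set_printoptions(precision=4,suppress=True)
for n in ("top","scene"):
    p,d=camera(n); cv2.imwrite(f"pics/{n}0.png",p[:,:,::-1]); np.save(f"{n}0.npy",d)
    print(n,camera_params(n))
print(camera_params("wrist"))
s=sense();print(s)
E
```

```text
pics
top {'K': array([[477.5881,   0.    , 319.7835],
       [  0.    , 477.5881, 233.6086],
       [  0.    ,   0.    ,   1.    ]]), 'position': array([ 0.3538, -0.0679,  1.1214]), 'rotation': array([[-0.0118, -0.9944,  0.1051],
       [-0.9998,  0.0104, -0.0144],
       [ 0.0133, -0.1053, -0.9944]])}
scene {'K': array([[470.6622,   0.    , 316.1106],
       [  0.    , 470.6622, 245.5209],
       [  0.    ,   0.    ,   1.    ]]), 'position': array([ 1.0271, -0.2348,  0.7719]), 'rotation': array([[ 0.2498,  0.7489, -0.6138],
       [ 0.9683, -0.1929,  0.1586],
       [ 0.0003, -0.6339, -0.7734]])}
{'K': array([[344.2404,   0.    , 323.0607],
       [  0.    , 344.2404, 239.9489],
       [  0.    ,   0.    ,   1.    ]]), 'tool_from_camera': array([[ 0.0008, -0.3111,  0.9504, -0.1431],
       [-0.0011, -0.9504, -0.3111,  0.0792],
       [ 1.    , -0.0008, -0.0011,  0.0004],
       [ 0.    ,  0.    ,  0.    ,  1.    ]])}
{'time_s': 0.1, 'joint_pos': array([ 1.1801,  0.4694, -0.0486,  1.5336,  0.0241,  1.141 , -0.0823]), 'qd': array([ 0.0016, -0.0009,  0.0009, -0.0024,  0.0007,  0.0006,  0.0003]), 'joint_efforts': array([  0.001 , -51.1512,  -0.0467, -23.839 ,   0.0108,   0.0043,
         0.    ]), 'position': array([ 0.2388, -0.6308,  0.2311]), 'tcp_rot': array([[-0.0007,  0.9352,  0.354 ],
       [ 0.0016,  0.354 , -0.9352],
       [-1.    , -0.0001, -0.0017]]), 'wrist_force': array([ 1.5726,  0.3256, -0.7991]), 'ft_torque': array([-0.0267,  0.0285,  0.0135]), 'finger_gap': 0.08567554946906358}
```

View pics/top0.png

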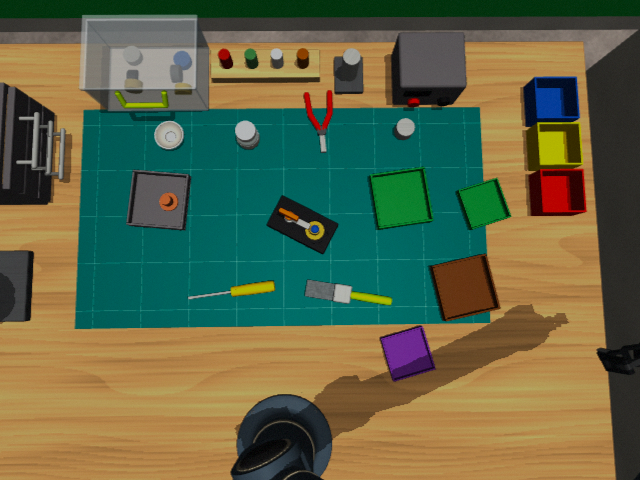

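View pics/scene0.png

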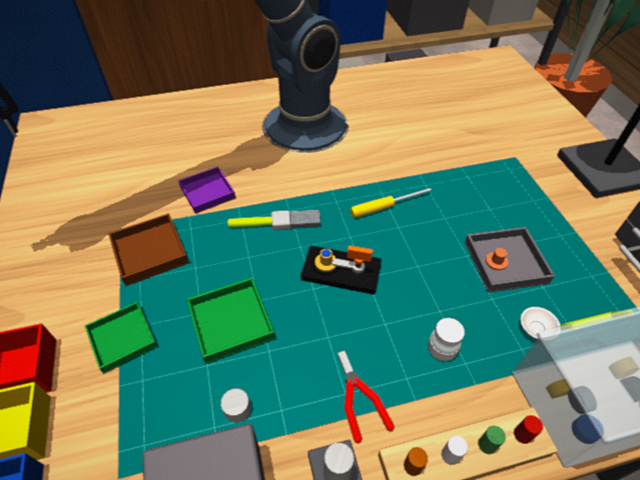

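The top view shows the holder at about (302,224), the wing at (288,214) and the setting at (315,230). The large green tray is at (400,198), with the smaller green one at (484,204) as a decoy. Next I localise these roughly and look from close by.

```bash
cat > h.py <<'E'
from rig import *
import cv2,numpy as np
np.set_printoptions(precision=4,suppress=True)
def cam_pose(n,s=None):
    c=camera_params(n)
    if n!="wrist": return c["K"],c["rotation"],c["position"]
    T=c["tool_from_camera"];R=s["tcp_rot"]
    return c["K"],R@T[:3,:3],s["position"]+R@T[:3,3]
def ray(uv,h,K,R,p):
    uv=np.atleast_2d(np.asarray(uv,float))
    d=(R@np.linalg.inv(K)@np.c_[uv,np.ones(len(uv))].T).T
    return (p+d*((h-p[2])/d[:,2])[:,None])[:,:2]
def blobs(img,lo,hi,amin=20):
    hsv=cv2.cvtColor(img,cv2.COLOR_RGB2HSV); m=cv2.inRange(hsv,np.array(lo),np.array(hi))
    cs=cv2.findContours(m,cv2.RETR_EXTERNAL,cv2.CHAIN_APPROX_NONE)[0]
    return sorted([c for c in cs if cv2.contourArea(c)>=amin],key=cv2.contourArea,reverse=True)
def att(a):  # tool down, jaw (z) axis at world heading a
    z=np.array([np.cos(a),np.sin(a),0]);x=np.array([0,0,-1.]);return np.c_[x,np.cross(z,x),z]
def heading(s): return np.arctan2(s["tcp_rot"][1,2],s["tcp_rot"][0,2])
def look(name,n="wrist"):
    s=sense();p,d=camera(n);cv2.imwrite(f"pics/{name}.png",p[:,:,::-1]);return p,d,cam_pose(n,s)
E
python3 - <<'E'
from h import *
p=cv2.imread("pics/top0.png")[:,:,::-1].copy();C=cam_pose("top")
def show(n,lo,hi,h,box,amin=8):
    q=np.zeros_like(p);x0,x1,y0,y1=box;q[y0:y1,x0:x1]=p[y0:y1,x0:x1]
    for c in blobs(q,lo,hi,amin)[:4]:
        r=cv2.minAreaRect(c);b=ray(cv2.boxPoints(r),h,*C)
        e=b[1]-b[0],b[2]-b[1];print(n,cv2.contourArea(c),r[0],ray(r[0],h,*C)[0],[ (np.linalg.norm(v),np.arctan2(v[1],v[0])) for v in e])
hb=(260,345,190,260)
show("wing",(5,150,120),(17,255,255),.084,hb)
show("stone",(100,100,80),(125,255,255),.057,hb)
show("brass",(18,80,80),(32,255,255),.05,hb)
show("holder",(0,0,0),(180,255,60),.02,hb,200)
show("green",(50,100,60),(70,255,255),.028,(365,440,160,235),200)
show("small",(50,100,60),(70,255,255),.028,(450,515,170,235),200)
E
```

```text
wing 69.0 (288.20001220703125, 213.1000213623047) [ 0.5094 -0.0143] [(np.float64(0.009871974638015868), np.float64(-0.46302317429946543)), (np.float64(0.04429589187159238), np.float64(-2.047847841989748))]
stone 37.0 (314.5, 228.5) [ 0.478  -0.0717] [(np.float64(0.015716311450445386), np.float64(-1.5809948476138218)), (np.float64(0.015812290282330898), np.float64(3.1301399107947097))]
brass 239.0 (314.25, 230.25) [ 0.4749 -0.0711] [(np.float64(0.04168979226991745), np.float64(-0.79112994130318)), (np.float64(0.040091528563809334), np.float64(-2.3711368402844055))]
holder 306081.0 (319.5, 239.5) [ 0.4566 -0.0831] [(np.float64(1.563281006716347), np.float64(-1.5743153696975465)), (np.float64(1.1304147663174637), np.float64(3.058847054390121))]
green 2504.0 (401.21099853515625, 198.62136840820312) [ 0.5493 -0.2742] [(np.float64(0.12859837233592653), np.float64(-1.4247950811424641)), (np.float64(0.12224768415713233), np.float64(-3.025938287831753))]
small 1608.0 (484.5500183105469, 203.14999389648438) [ 0.5367 -0.4684] [(np.float64(0.09857119737947194), np.float64(-1.2582054523037831)), (np.float64(0.09748483876490122), np.float64(-2.8713351868819452))]
```

```bash
python3 - <<'E'
from h import *
W=np.array([.5094,-.0143])
for a in (-.49,-.49+np.pi):
    for da in (-.4,0,.6,1.2,1.6):
        q=inverse_kinematics(np.r_[W,.083],att(a+da)); print(a,da,q)
E
```

```text
-0.49 -0.4 [ 0.3236  0.4369 -0.471   2.0411  0.2929  0.7277 -1.2202]
-0.49 0 [ 0.3679  0.4478 -0.5279  2.0387  0.3304  0.7372 -0.8546]
-0.49 0.6 [ 0.4272  0.4649 -0.6051  2.0355  0.3825  0.7522 -0.3022]
-0.49 1.2 [ 0.4844  0.4846 -0.6811  2.0325  0.4352  0.7696  0.25  ]
-0.49 1.6 [ 0.5211  0.4993 -0.7309  2.0306  0.4705  0.7826  0.6181]
2.651592653589793 -0.4 [ 0.8036  0.7173 -1.179   2.0177  0.8163  0.986   1.4549]
2.651592653589793 0 [ 0.8036  0.7173 -1.179   2.0177  0.8163  0.986   1.8549]
2.651592653589793 0.6 [-0.8549  0.6575  1.1119  2.1034 -0.7887  0.8826 -2.3049]
2.651592653589793 1.2 [ 0.0981  0.4017 -0.1886  2.0539  0.1147  0.6956 -2.5956]
2.651592653589793 1.6 [ 0.1902  0.4125 -0.303   2.0486  0.1855  0.7059 -2.2622]
```

```bash
python3 - <<'E'
from h import *
movep([.5,-.035,.19],att(-.49)); command_gripper(.045)
p,d,C=look("w1"); print(sense()["time_s"],C)
np.savez("w1.npz",K=C[0],R=C[1],p=C[2],d=d)
E
```

```text
2.95 (array([[344.2404,   0.    , 323.0607],
       [  0.    , 344.2404, 239.9489],
       [  0.    ,   0.    ,   1.    ]]), array([[ 0.8818, -0.4483, -0.1468],
       [-0.4717, -0.8382, -0.2738],
       [-0.0003,  0.3107, -0.9505]]), array([0.537 , 0.0349, 0.3331]))
```

View pics/w1.png

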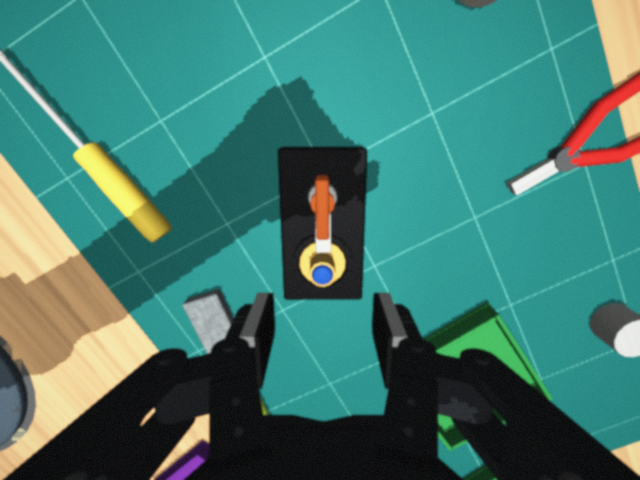

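The wrist view shows the wing bar from (321,176) to (321,238), the hold-down tip at (323,245) and the setting with its stone at (322,274). The bar nearly lines up with the holder. I measure from colour plus height.

```bash
cat >> h.py <<'E'
def cloud(d,K,R,p):
    v,u=np.mgrid[:480,:640];P=np.stack([(u-K[0,2])/K[0,0]*d,(v-K[1,2])/K[1,1]*d,d],-1)
    return P@R.T+p
def wing_fit(p,d,C,near):
    P=cloud(d,*C);hsv=cv2.cvtColor(p,cv2.COLOR_RGB2HSV)
    m=(hsv[...,0]<18)&(hsv[...,1]>140)&(hsv[...,2]>90)&(d>0)&(P[...,2]>.078)&(P[...,2]<.09)&(np.hypot(P[...,0]-near[0],P[...,1]-near[1])<.04)
    v,u=np.nonzero(m); X=ray(np.c_[u,v],.084,*C)
    r=cv2.minAreaRect((X*1e4).astype(np.float32)); b=cv2.boxPoints(r)/1e4
    e=max(b[1]-b[0],b[2]-b[1],key=np.linalg.norm);a=np.arctan2(e[1],e[0])%np.pi
    c=np.cov(X.T);w,V=np.linalg.eigh(c);a2=np.arctan2(V[1,1],V[0,1])%np.pi
    return len(X),np.array(r[0])/1e4,np.array(r[1])/1e4,a,a2,np.median(P[m][:,2])
E
python3 - <<'E'
from h import *
p=cv2.imread("pics/w1.png")[:,:,::-1].copy();z=np.load("w1.npz");C=z["K"],z["R"],z["p"];d=z["d"]
print(wing_fit(p,d,C,(.5094,-.0143)))
P=cloud(d,*C)
hsv=cv2.cvtColor(p,cv2.COLOR_RGB2HSV)
q=p.copy();q[:240]=0;q[:,:290]=0;q[:,360:]=0
c=blobs(q,(100,100,80),(125,255,255))[0];r=cv2.minEnclosingCircle(c);print("stone",r,ray(r[0],.055,*C),P[int(r[0][1]),int(r[0][0])])
# holder: dark, top z .02
q=np.full_like(p,255);q[130:310,265:380]=p[130:310,265:380]
c=blobs(q,(0,0,0),(180,255,50))[0]
r=cv2.minAreaRect(c);b=ray(cv2.boxPoints(r),.02,*C);print("holder",b.mean(0));
for e in (b[1]-b[0],b[2]-b[1]):print(np.linalg.norm(e),np.arctan2(e[1],e[0])%np.pi)
E
```

```text
(756, array([ 0.5096, -0.0153]), array([0.0453, 0.0096]), np.float32(1.0731986), np.float64(1.07647532039293), np.float64(0.08492330161621275))
stone ((322.0, 274.0), 9.486932754516602) [[ 0.4784 -0.0725]] [ 0.4791 -0.0714  0.0581]
holder [ 0.4935 -0.0442]
0.0773895247719296 2.6503819212420394
0.1479618029190192 1.118304225725713
```

```bash
python3 - <<'E'
from h import *
a=-.496; W=[.5096,-.0153]
movep(W+[.13],att(a)); 
move_l(W+[.083],att(a),feed=.08,until_force=8)
s0=sense();print(s0["time_s"],s0["position"],s0["ft_torque"],s0["wrist_force"])
command_gripper(.0,60)
s=sense();print(s["time_s"],s["finger_gap"],s["position"],s["ft_torque"],s["wrist_force"],heading(s),s["joint_efforts"][6])
np.save("tau0.npy",s0["ft_torque"]);np.save("q0.npy",s["joint_pos"])
q=s["joint_pos"].copy()
for i in range(8):
    q[6]+=.015;move_joints(q);s=sense();t=s["ft_torque"][2]-s0["ft_torque"][2]
    print("%.2f %.4f %.4f tau %.3f eff %.3f"%(s["time_s"],s["joint_pos"][6],heading(s),t,s["joint_efforts"][6]))
    if abs(t)>.25:break
print(s["wrist_force"],s["ft_torque"])
E
```

```text
4.0583 [ 0.5098 -0.0152  0.0831] [-0.0338  0.0371  0.0063] [-0.5434  0.35    0.9784]
4.5333 0.005540603103884556 [ 0.5098 -0.0152  0.0835] [0.0463 0.2617 0.0185] [-0.3681  0.0064  5.5454] -0.49582437679121627 -0.02196540415752679
4.78 -0.8480 -0.4808 tau -0.007 eff 0.021
5.03 -0.8330 -0.4658 tau -0.071 eff 0.049
5.28 -0.8181 -0.4509 tau -0.043 eff 0.075
5.53 -0.8030 -0.4358 tau -0.052 eff 0.101
5.78 -0.7880 -0.4208 tau -0.059 eff 0.126
6.03 -0.7730 -0.4058 tau -0.215 eff 0.152
6.28 -0.7578 -0.3906 tau -0.139 eff 0.171
6.53 -0.7428 -0.3756 tau -0.212 eff 0.181
[-1.9456  0.6146  5.1841] [ 0.0133  0.3435 -0.2058]
```

```bash
cat >> h.py <<'E'
tau0=lambda:np.load("tau0.npy")[2]
def tq():
    S=[sense() for _ in range(12)];s=S[-1]
    return s,-(np.mean([x["ft_torque"][2] for x in S])-tau0()),np.mean([x["joint_efforts"][6] for x in S])
def stroke(sg,lim=.31,maxang=1.2,n=30):
    q=sense()["joint_pos"].copy();q0=q[6]
    for i in range(n):
        s,t,e=tq();T=sg*max(sg*t,sg*e)
        print("%.2f h %.4f ft %.3f eff %.3f gap %.4f"%(s["time_s"],heading(s),t,e,s["finger_gap"]))
        if sg*T>=lim: return True,heading(s)
        if abs(q[6]-q0)>maxang: break
        q[6]+=sg*np.clip((lim+.03-sg*T)/3,.008,.2); move_joints(q)
    return False,heading(sense())
E
python3 - <<'E'
from h import *
print(stroke(1,n=12)); print(sense()["wrist_force"])
E
```

```text
6.53 h -0.3756 ft 0.212 eff 0.181 gap 0.0053
6.78 h -0.3339 ft 0.171 eff 0.206 gap 0.0052
7.03 h -0.2891 ft 0.201 eff 0.191 gap 0.0054
7.28 h -0.2429 ft 0.180 eff 0.189 gap 0.0052
7.53 h -0.1926 ft 0.167 eff 0.191 gap 0.0055
7.78 h -0.1431 ft 0.192 eff 0.208 gap 0.0055
8.03 h -0.0996 ft 0.243 eff 0.276 gap 0.0058
8.28 h -0.0785 ft 0.253 eff 0.299 gap 0.0055
8.53 h -0.0651 ft 0.310 eff 0.317 gap 0.0052
(True, np.float64(-0.06507058226611552))
[-1.9947  1.2867  5.2481]
```

```bash
python3 - <<'E'
from h import *
sleep(.1);s,t,e=tq();print("after hold",t,e)
print(stroke(-1,n=20)); print(sense()["wrist_force"])
E
```

```text
after hold 0.2991093329640979 0.3089546598494053
8.63 h -0.0651 ft 0.299 eff 0.309 gap 0.0055
8.94 h -0.2616 ft -0.009 eff -0.120 gap 0.0054
9.19 h -0.3345 ft -0.134 eff -0.195 gap 0.0051
9.44 h -0.3839 ft -0.167 eff -0.196 gap 0.0055
9.69 h -0.4325 ft -0.140 eff -0.200 gap 0.0055
9.94 h -0.4794 ft -0.147 eff -0.200 gap 0.0055
10.19 h -0.5262 ft -0.132 eff -0.201 gap 0.0052
10.44 h -0.5726 ft -0.120 eff -0.202 gap 0.0052
10.69 h -0.6188 ft -0.211 eff -0.202 gap 0.0056
10.94 h -0.6618 ft -0.200 eff -0.201 gap 0.0054
11.19 h -0.7081 ft -0.183 eff -0.225 gap 0.0056
11.44 h -0.7463 ft -0.250 eff -0.281 gap 0.0058
11.69 h -0.7669 ft -0.271 eff -0.299 gap 0.0056
11.94 h -0.7815 ft -0.344 eff -0.321 gap 0.0050
(True, np.float64(-0.7815444244333025))
[ 2.4711 -2.5227  3.0478]
```

```bash
python3 - <<'E'
from h import *
print(stroke(1,lim=.36,n=22)); sleep(.1)
print(stroke(-1,lim=.36,n=22)); print(sense()["wrist_force"])
E
```

```text
11.94 h -0.7815 ft -0.344 eff -0.321 gap 0.0050
12.25 h -0.5856 ft 0.017 eff 0.110 gap 0.0052
12.50 h -0.4930 ft 0.145 eff 0.217 gap 0.0056
12.75 h -0.4342 ft 0.162 eff 0.200 gap 0.0055
13.00 h -0.3705 ft 0.122 eff 0.207 gap 0.0054
13.25 h -0.3092 ft 0.194 eff 0.208 gap 0.0054
13.50 h -0.2484 ft 0.159 eff 0.209 gap 0.0053
13.75 h -0.1880 ft 0.166 eff 0.211 gap 0.0053
14.00 h -0.1281 ft 0.142 eff 0.170 gap 0.0056
14.25 h -0.0554 ft 0.227 eff 0.294 gap 0.0052
14.50 h -0.0237 ft 0.326 eff 0.323 gap 0.0052
14.75 h -0.0027 ft 0.276 eff 0.351 gap 0.0056
15.00 h 0.0100 ft 0.373 eff 0.368 gap 0.0057
(True, np.float64(0.010048747171952624))
15.10 h 0.0100 ft 0.310 eff 0.360 gap 0.0055
15.41 h -0.1876 ft 0.048 eff -0.080 gap 0.0055
15.66 h -0.2890 ft -0.157 eff -0.216 gap 0.0054
15.91 h -0.3477 ft -0.218 eff -0.200 gap 0.0053
16.16 h -0.4055 ft -0.186 eff -0.206 gap 0.0054
16.41 h -0.4672 ft -0.172 eff -0.211 gap 0.0049
16.66 h -0.5270 ft -0.211 eff -0.210 gap 0.0051
16.91 h -0.5869 ft -0.156 eff -0.210 gap 0.0052
17.16 h -0.6469 ft -0.130 eff -0.210 gap 0.0057
17.41 h -0.7068 ft -0.175 eff -0.184 gap 0.0054
17.66 h -0.7745 ft -0.200 eff -0.275 gap 0.0055
17.91 h -0.8123 ft -0.258 eff -0.310 gap 0.0052
18.16 h -0.8386 ft -0.301 eff -0.345 gap 0.0057
18.41 h -0.8535 ft -0.350 eff -0.362 gap 0.0055
(True, np.float64(-0.8534822079399578))
[ 5.5452 -2.0366  1.5619]
```

```bash
python3 - <<'E'
from h import *
print(stroke(1,lim=.36,n=14)); print(sense()["wrist_force"])
E
```

```text
18.41 h -0.8535 ft -0.350 eff -0.362 gap 0.0055
18.72 h -0.6554 ft -0.007 eff 0.078 gap 0.0054
18.97 h -0.5536 ft 0.101 eff 0.185 gap 0.0056
19.22 h -0.4846 ft 0.132 eff 0.166 gap 0.0052
19.47 h -0.4098 ft 0.135 eff 0.175 gap 0.0055
19.72 h -0.3378 ft 0.111 eff 0.173 gap 0.0055
19.97 h -0.2654 ft 0.154 eff 0.174 gap 0.0056
20.22 h -0.1934 ft 0.088 eff 0.174 gap 0.0055
20.47 h -0.1215 ft 0.075 eff 0.175 gap 0.0057
20.72 h -0.0491 ft 0.065 eff 0.152 gap 0.0053
20.97 h 0.0304 ft 0.131 eff 0.156 gap 0.0057
21.22 h 0.1082 ft 0.098 eff 0.156 gap 0.0052
21.47 h 0.1863 ft 0.092 eff 0.156 gap 0.0052
21.72 h 0.2644 ft 0.109 eff 0.156 gap 0.0056
(False, np.float64(0.3424328532592694))
[-0.5787  1.1491  5.8593]
```

It has broken free. I turn it on, release, and look from above the setting.

```bash
python3 - <<'E'
from h import *
q=sense()["joint_pos"].copy()
while heading(sense())<.80:
    q[6]+=.06;move_joints(q);s,t,e=tq()
    if max(t,e)>.33: print("stop",t,e);break
s,t,e=tq();print(s["time_s"],heading(s),t,e)
q[6]-=.06;move_joints(q)
command_gripper(.035); s=sense();p=s["position"].copy();p[2]=.16;move_l(p,feed=.2)
movep([.4784,-.0725,.17],att(-.49))
p,d,C=look("w2");print(sense()["time_s"],wing_fit(p,d,C,(.5096,-.0153)))
np.savez("w2.npz",K=C[0],R=C[1],p=C[2],d=d)
E
```

```text
23.9667 0.8191856829564786 0.09646935549171458 0.14792287722229958
26.1417 (1106, array([ 0.509 , -0.0159]), array([0.0102, 0.0452]), np.float32(2.32553), np.float64(2.315322210209711), np.float64(0.08494584103114618))
```

View pics/w2.png

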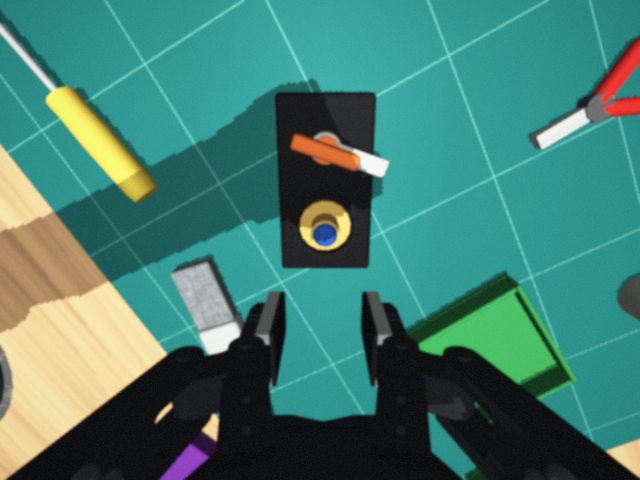

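The hold-down now stands at 2.32 − 1.07 ≈ 1.25 rad (71°) from the nest, clear of the setting, which sits at (325,228). Now I grip it by the collar.

```bash
python3 - <<'E'
from h import *
p=cv2.imread("pics/w2.png")[:,:,::-1].copy();z=np.load("w2.npz");C=z["K"],z["R"],z["p"];P=cloud(z["d"],*C)
q=np.zeros_like(p);q[180:270,290:360]=p[180:270,290:360]
c=blobs(q,(100,100,80),(125,255,255))[0];u,r=cv2.minEnclosingCircle(c)
S=ray(u,.055,*C)[0]
m=(P[...,2]>.046)&(P[...,2]<.0535);m[:185]=0;m[265:]=0;m[:,:290]=0;m[:,360:]=0
X=P[m][:,:2];print("stone",u,r,S,"collar top",m.sum(),cv2.minEnclosingCircle(X.astype(np.float32)))
m=(P[...,2]>.0235)&(P[...,2]<.029);m[185:265,290:360]&=True;k=np.zeros_like(m);k[185:265,290:360]=1;m&=k
print("foot",m.sum(),cv2.minEnclosingCircle(P[m][:,:2].astype(np.float32)))
a=-.49;command_gripper(.05)
movep([*S,.11],att(a))
hit=move_l([*S,.056],att(a),feed=.08,until_force=10);s=sense();print(hit,s["position"],s["wrist_force"])
if not hit:
    command_gripper(0,40);s=sense();print(s["time_s"],s["finger_gap"],s["position"],s["wrist_force"])
    move_l([*s["position"][:2],.13],feed=.1);sleep(.1);s=sense();print(s["time_s"],s["finger_gap"],s["wrist_force"])
    p,d,C=look("w3")
E
```

```text
stone (324.61474609375, 234.59835815429688) 10.92825698852539 [ 0.4782 -0.0729] collar top 236 ((0.47840139269828796, -0.07317134737968445), 0.011984911747276783)
foot 2195 ((0.4780263602733612, -0.07431405037641525), 0.030036039650440216)
False [ 0.4786 -0.0729  0.0564] [-0.1273 -0.1308  0.1264]
28.15 -1.1792557364718748e-05 [ 0.4782 -0.0729  0.0561] [ 0.466   0.2361 -0.0207]
29.1417 1.206059064030461e-05 [-0.5818  0.4348 -0.4604]
```

View pics/w3.png

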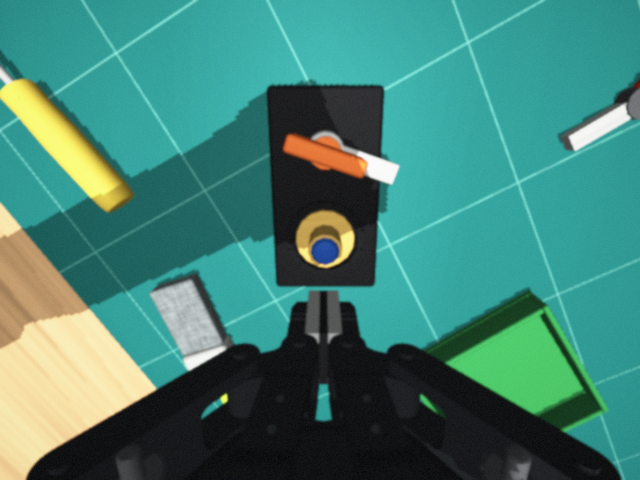

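The fingers shut on nothing, and the setting is untouched in its nest at (323,240). I check where the fingers really are in the tool frame, using the depth I already have.

```bash
python3 - <<'E'
from h import *
z=np.load("w2.npz");d=z["d"];c=camera_params("wrist");T=c["tool_from_camera"]
P=cloud(d,c["K"],T[:3,:3],T[:3,3])
print("wait no reading", (d==0).sum())
for u in (265,275,283,365,372,380):
    for v in range(285,400,12): print(u,v,P[v,u]*1000, end=" | ")
    print()
s=sense();print(s["position"],s["tcp_rot"],s["time_s"])
p,d,C=look("t2","top")
E
```

```text
wait no reading 1237
265 285 [167.5142 -69.3771 -58.1007] | 265 297 [167.5855 -82.6534 -58.8227] | 265 309 [-21.4512  10.4551 -23.4812] | 265 321 [-31.0495  10.8572 -21.9183] | 265 333 [-38.8077  10.7982 -20.6755] | 265 345 [-47.4885  11.9862 -19.2178] | 265 357 [-52.9331  11.458  -18.3717] | 265 369 [-58.4221  11.3843 -17.4942] | 265 381 [-69.9297  16.8685 -15.3526] | 265 393 [-73.7887  16.5349 -14.7507] | 
275 285 [166.4372 -68.872  -48.0151] | 275 297 [-10.6518  10.1409 -20.9507] | 275 309 [-20.705   10.0302 -19.6188] | 275 321 [-30.883   10.7522 -18.2332] | 275 333 [-35.6289   8.7131 -17.6928] | 275 345 [-36.5612   4.313  -17.7646] | 275 357 [-37.8569   0.1458 -17.7778] | 275 369 [-39.4543  -3.7855 -17.7403] | 275 381 [-38.8938  -9.5267 -18.0702] | 275 393 [ 167.2798 -201.038   -54.0079] | 
283 285 [166.9681 -69.1336 -40.1755] | 283 297 [ -9.2591   9.4124 -17.707 ] | 283 309 [-11.1326   4.6248 -17.6778] | 283 321 [-13.8698   0.3867 -17.5322] | 283 333 [-14.3409  -5.2321 -17.6894] | 283 345 [-15.9428 -10.163  -17.6956] | 283 357 [ 166.9905 -153.5292  -43.3237] | 283 369 [ 167.403 
[... 712 characters left out ...]
45 [-36.8346   4.4724  17.287 ] | 372 357 [-38.4211   0.537   17.2424] | 372 369 [-38.5125  -4.5705  17.45  ] | 372 381 [-39.0196  -9.4514  17.5918] | 372 393 [ 166.7179 -200.625    53.5678] | 
380 285 [166.7769 -69.1369  55.8295] | 380 297 [-12.5535  11.0878  23.6518] | 380 309 [-21.7654  10.5885  22.2312] | 380 321 [-31.6436  11.1786  20.6512] | 380 333 [-38.0223  10.2458  19.697 ] | 380 345 [-40.7404   7.2126  19.4229] | 380 357 [-45.0175   5.4848  18.8386] | 380 369 [-57.9129  10.9464  16.5402] | 380 381 [-69.2953  16.3024  14.4845] | 380 393 [-73.3584  16.1215  13.8559] | 
[ 0.4776 -0.0729  0.1293] [[-0.0016  0.4706  0.8824]
 [ 0.0003  0.8824 -0.4706]
 [-1.     -0.0005 -0.0015]] 29.1917
```

The calibration and depth both put the real fingertips about 5 mm *behind* the TCP, not 25 mm ahead. The fingers therefore closed above the setting, and the wing was held only by its top edge. I go lower with a force guard.

```bash
python3 - <<'E'
from h import *
S=[.4783,-.0730];a=-.49
command_gripper(.05)
move_l([*S,.062],att(a),feed=.15,until_force=8)
hit=move_l([*S,.036],att(a),feed=.04,until_force=6);s=sense();print(hit,s["time_s"],s["position"],s["wrist_force"])
command_gripper(0,40);s=sense();print(s["time_s"],s["finger_gap"],s["position"],s["wrist_force"])
np.save("zg.npy",s["position"])
if s["finger_gap"]>.012:
    move_l([*s["position"][:2],.12],feed=.1);sleep(.1);s=sense();print(s["time_s"],s["finger_gap"],s["wrist_force"])
    p,d,C=look("w4")
    np.save("w4d.npy",d)
E
```

```text
False 31.175 [ 0.4784 -0.073   0.036 ] [ 1.0505 -1.0233  0.1495]
31.5333 0.022167150593826783 [ 0.4786 -0.0731  0.0364] [-0.1825 -0.0494  3.876 ]
32.625 0.02242743573179778 [ 0.2202  0.4324 -1.1611]
```

View pics/w4.png

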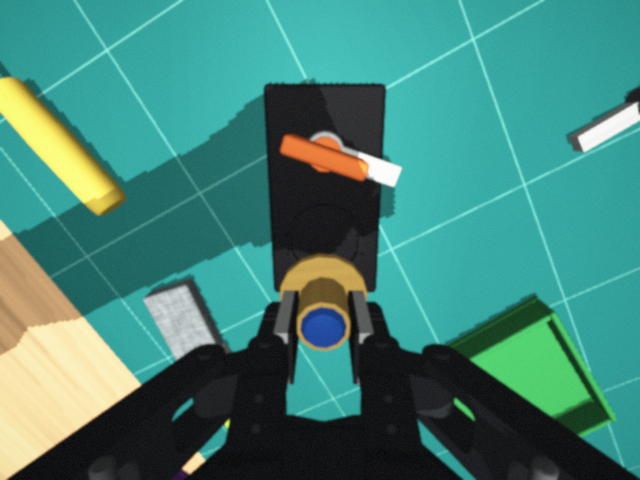

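The setting is held upright and the nest is empty. Now I place it in the green tray.

```bash
python3 - <<'E'
from h import *
G=[.549,-.274];a=-.49
move_l([*G,.12],att(a),feed=.15)
move_l([*G,.036],att(a),feed=.1)
hit=move_l([*G,.0185],att(a),feed=.02,until_force=4);s=sense();print(hit,s["time_s"],s["position"],s["wrist_force"],s["finger_gap"])
sleep(.2);command_gripper(.045);s=sense();print(s["time_s"],s["position"],s["wrist_force"])
move_l([*G,.15],feed=.15)
p,d,C=look("w5");look("t3","top");look("s3","scene");print(sense()["time_s"])
P=cloud(d,*C);q=p.copy()
c=[x for x in blobs(p,(100,120,60),(125,255,255),60)];u,r=cv2.minEnclosingCircle(c[0]);print("stone",u,ray(u,.041,*C),P[int(u[1]),int(u[0])])
g=[x for x in blobs(p,(50,100,60),(70,255,255),200)];print("green bbox",cv2.boundingRect(g[0]))
E
```

```text
True 35.925 [ 0.5488 -0.2739  0.0215] [-0.2315  0.6692  4.0364] 0.0222283114505881
36.475 [ 0.5476 -0.2735  0.0203] [-0.4875 -0.2803 -0.1112]
37.6333
stone (324.3311767578125, 235.76406860351562) [[ 0.5485 -0.2735]] [ 0.5488 -0.2724  0.0425]
green bbox (221, 115, 220, 214)
```

View pics/w5.png

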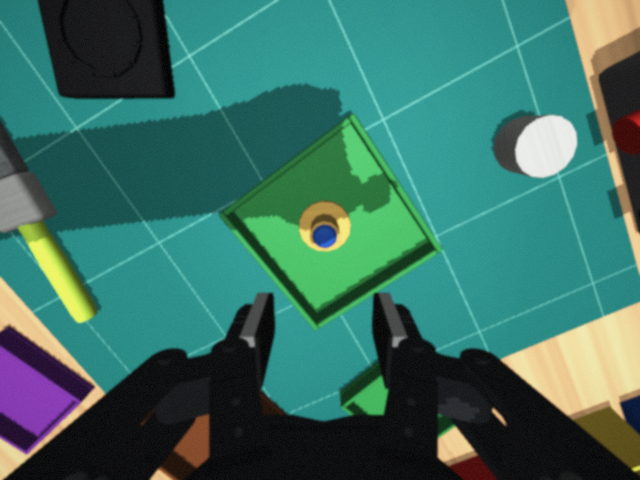

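View pics/s3.png

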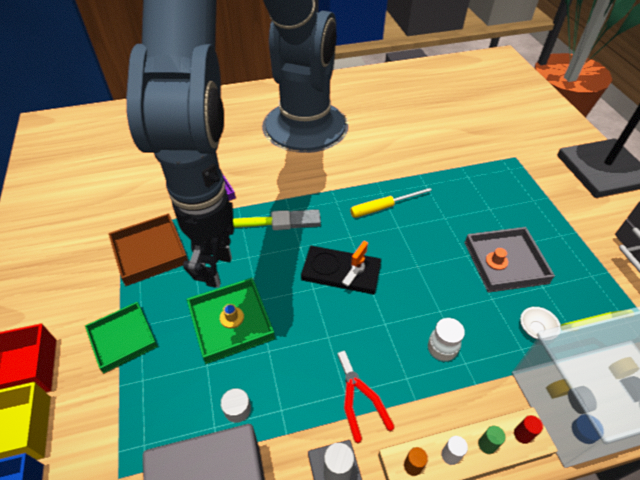

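The setting stands upright in the middle of the large green tray at (325,228), with the stone 42 mm above the bench as expected. The scene view shows the hold-down swung clear and everything else in place. I hand in.

```bash
python3 - <<'E'
from rig import *
print(finish_job(), sense()["time_s"])
E
```

```text
the job is handed in; nothing more can be done
the job is handed in; nothing more can be done
```

I rocked the wing nut free, swung the hold-down clear, and stood the brass setting upright in the large green tray. The job was handed in at about 38 s on the robot's clock.

- **Freeing the nut:** I worked it through two counter-clockwise and two clockwise ends. The measured torque never passed about 0.37 N m, against the 0.45 N m at which the stud shears. It then turned freely counter-clockwise.
- **Hold-down:** The camera put it at about 1.25 rad (71°) clear of the nest, past the 60° asked for.
- **Setting:** It touched down at about 4 N before I let go. The last pictures show it upright in the middle of the tray, with the stone 42 mm above the bench as it should be. By eye nothing else on the bench had moved, and the gripper was clear above the tray.

**What disagreed:** my first grip on the setting closed on nothing, without touching it. The wrist depth image showed the fingertips about 5 mm behind the TCP, not 25 mm ahead as stated. That means the wing had been held only by its top edge, though it did not slip. I went 20 mm lower for the second grip and it held, with the gap reading 22 mm on the 24 mm collar.

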